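Put the sample jars away after a run

TASK

Clear up after the run: with the pry tool's blade in the notch, lever up the storage case's lid and open it wide, then stand every blue-capped jar upright inside the case and push the lid fully shut. Put the pry tool back lying on its green mat, and slide the round sample tray flat along the bench until it sits inside the yellow parking ring. Leave the white-capped jars where they are.

Things in the scene. Friction and masses are not known exactly. Their poses are not given: they have to be found in the camera images.
- case_in (a point): White plastic storage case fixed to the bench, outside 130 (x) by 230 (y) by 55 high, walls 6, floor 5; inside 118 by 218 by 50 deep, one undivided space. Point: centre of the inner floor, 5 above the bench. Its x runs from the notched front wall to the hinged back wall, y along the case, z up.
- case_notch (a point): The pry notch: a slot cut into the top of the case's front wall at its middle (a yellow bar marks it just below), 70 wide (y) and 14 high from 41 above the bench up to the shut lid's underside at 55.5. Point: middle of the slot at the front face, 65 in front of the case's centre, 48 above the bench. Axes as the case.
- lid_hinge (a point): Hinge line of the lid: middle of the top of the back wall, 65 behind the case's centre and 55.5 above the bench, at the lid's underside; the hinge line runs along the case's y. Its axes turn with the lid.
- lid_edge (a point): Middle of the lid's front (free) edge, half-way through its thickness, 130 from the hinge. The lid is a flat blue plate 130 by 230 by 8 with no handle, flush with the case's outside all round, 130 g.
- lid (a joint): Lid angle in rad: 0 shut, 1.57 upright, stop at 1.75. The hinge is stiff (about 0.12 N m of friction), so the lid stays where it is left and must be pushed all the way shut.
- pry_grip (a point): Pry tool: orange handle 90 long (x), 20 wide (y), 24 high, with a flat steel blade 18 wide and 3 thick coming from the middle of its front end; lies on its handle's underside, 80 g. Point: centre of the handle, 12 above its underside; x points to the blade's tip, z up.
- pry_tip (a point): Tip of the pry tool's blade, 125 from the handle's centre along the tool's x and at the same height; the bare blade is 80 long.
- mat_mid (a point): Green mat printed flat on the bench, 230 (x) by 110 (y), the pry tool's place; the tool starts on it. Point: its centre at bench height.
- tray_mid (a point): Loose round grey sample tray, a solid disc 120 across and 24 high, 0.25 to 0.5 kg, with six dark dots on its top; too wide to grasp. Point: its centre, 12 above its underside.
- park_mid (a point): Yellow parking ring painted flat on the bench, 150 across inside its line and 162 outside. Point: its centre at bench height.
- jar1_mid (a point): Blue-capped sample jar: square amber body 38 by 38 by 30 high under a round blue cap 32 across and 12 high; 42 high in all, 55 to 115 g. Point: its centre, 21 above its underside; x and y square to the body's faces, z towards the cap. Two to four such jars are present; absent ones read None.
- jar2_mid (a point): Blue-capped sample jar: square amber body 38 by 38 by 30 high under a round blue cap 32 across and 12 high; 42 high in all, 55 to 115 g. Point: its centre, 21 above its underside; x and y square to the body's faces, z towards the cap. Two to four such jars are present; absent ones read None.
- jar3_mid (a point): Blue-capped sample jar: square amber body 38 by 38 by 30 high under a round blue cap 32 across and 12 high; 42 high in all, 55 to 115 g. Point: its centre, 21 above its underside; x and y square to the body's faces, z towards the cap. Two to four such jars are present; absent ones read None.
- jar4_mid (a point): Blue-capped sample jar: square amber body 38 by 38 by 30 high under a round blue cap 32 across and 12 high; 42 high in all, 55 to 115 g. Point: its centre, 21 above its underside; x and y square to the body's faces, z towards the cap. Two to four such jars are present; absent ones read None.
- spare1_mid (a point): White-capped clear jar of the same shape and size as the blue-capped ones; not part of the job, stays where it stands. Point: its centre, 21 above its underside.
- spare2_mid (a point): White-capped clear jar of the same shape and size as the blue-capped ones; not part of the job, stays where it stands. Point: its centre, 21 above its underside.
Not all that is in view belongs to the job. Of the things shaped like the part that bears pry_grip, the orange one is meant.

How it is judged (in metres and radians):
On the way, in this order (a step that is already met when the one before it is completed fails the run):
1. the lid is levered up off the case by the pry tool's blade, not by the fingers (value of joint lid above 0.15 rad and contact force between pry and lid above 0.1 N and contact force between the fingers and lid below 0.2 N), for 0.1 s.
2. the lid stands wide open (value of joint lid above 1.25 rad), for 0.2 s.
At the end, for the whole second after the job is handed in: The lid is shut (below 0.05 rad) over every present blue-capped jar, each upright within 0.25 rad on the case's floor; the pry tool lies on the mat (handle centre and tip within the mat, 5 mm over allowed); the tray lies flat with its centre within 15 mm of the parking ring's (value of joint lid below 0.05 rad and x of jar1_mid in the frame of case_in between -0.05 and 0.05 m and y of jar1_mid in the frame of case_in between -0.1 and 0.1 m and z of each of jar1_mid, jar2_mid, jar3_mid, jar4_mid in the frame of case_in below 0.03 m and angle between each of jar1_mid, jar2_mid, jar3_mid, jar4_mid's own z axis and vertical below 0.25 rad and x of jar2_mid in the frame of case_in between -0.05 and 0.05 m and y of jar2_mid in the frame of case_in between -0.1 and 0.1 m and x of jar3_mid in the frame of case_in between -0.05 and 0.05 m and y of jar3_mid in the frame of case_in between -0.1 and 0.1 m and x of jar4_mid in the frame of case_in between -0.05 and 0.05 m and y of jar4_mid in the frame of case_in between -0.1 and 0.1 m and x of pry_grip in the frame of mat_mid between -0.12 and 0.12 m and y of pry_grip in the frame of mat_mid between -0.06 and 0.06 m and height (world z) of each of pry_grip, pry_tip below 0.03 m and x of pry_tip in the frame of mat_mid between -0.12 and 0.12 m and y of pry_tip in the frame of mat_mid between -0.06 and 0.06 m and horizontal distance between tray_mid and park_mid below 0.015 m and height (world z) of tray_mid below 0.02 m); the robot touches nothing.
It fails at once if a white-capped jar is moved more than 30 mm (distance of any of spare1_mid, spare2_mid from where it was at the start of the episode above 0.03 m).
It fails at once if the sample tray is lifted or tipped instead of slid (height (world z) of tray_mid above 0.035 m or angle between tray_mid's own z axis and vertical above 0.3 rad).
Of jar1, jar2, jar3, jar4 only 2 to 4 are there at a start; the rules pass over those that are not, and their reading is None.
At some moment in a run one of jar1, jar2, jar3, jar4, pry, tray may be knocked a few centimetres aside while the robot is not near it.
It also fails if it takes over 210 s, if anything falls off the work surface, if the arm or the gripper's body presses on something with over 40 N, if the wrist force passes 120 N, or if a joint passes its speed limit or range.

ROBOT

A 6-joint arm with a two-finger parallel gripper is mounted at the origin on the work surface. World frame = base frame: x ahead of the robot, y to its left, z up, the work surface at z = 0. Lengths are in mm, angles in rad, forces in N, time in s.
With the tool pointing down it reaches from about 275 to 1000 mm from the base axis. Payload 8.4 kg.
Tool frame: the origin (TCP) lies between the finger pads; the fingertips stand r.finger_overhang ahead of it and the grasp point (between the pads) is the TCP (r.finger_overhang is the distance from the TCP to the fingertips, in mm); z points along the fingers, y is the line along which they close (so a half turn about z gives the same grasp; the last joint's range is limited). The gripper opens to 85 mm and grips with 20 to 120 N. Pads are 22 mm wide; open, the fingers measure 114 mm over their backs; the gripper's body (76 mm by 85 mm) begins 54 mm behind the grasp point. The pads swing forward as they close: fully open they stand 13 mm farther back than shut.
Start: joints at [1.226, 0.353, 1.633, -0, 1.155, -0.002], TCP at [210.077, 588.639, 250.281] pointing down, gripper open.
Joint ranges: [-2.63, 2.63], [-0.92, 2.1], [0.06, 2.66], [-1.3, 4.44], [0, 2.69], [-3.02, 3.02]. Speed limits (rad/s): [2.22, 2.22, 2.79, 3.14, 3.14, 3.14].

INTERFACE

Orientations are given as [roll, pitch, yaw] about the fixed x, y, z axes, in that order (R = Rz(yaw) Ry(pitch) Rx(roll)).
In Python, from rig import r, cams, sign_off gives the robot as it stands.
- The arm moves only by the shell command python3 -m crank 'ROWS' [FORCE]. ROWS is JSON, a list of rows, each a list of 7 numbers: the shift along the tool's x, y, z in m, then the turn, a rotation vector about the tool's x, y, z in rad, then the closure, from 0 (fully open) to 1 (shut). In form: [[dx, dy, dz, ax, ay, az, gripper], ...]. A call has 1 to 5 rows; each row is the pose to reach, as a shift and turn from the pose commanded when the call began, along the tool's axes at that moment; what a row does not reach only later rows make up. A row lasts 1/10 s, in which the tool goes at most 50 mm and 8.59 degrees, less where a joint would pass 70% of its speed; a pose out of reach is approached as far as the arm can. A call with a gripper value outside its range is refused whole. The fingers move at their own pace and stop on an object; FORCE is the grip in N (left out, the last holds). Time passes only in rows, so rows that repeat a pose let the fingers close. It gives the time, the measured TCP pose, the force, the opening and the grip force at its end, in the units of the state.
- r.sense(): the state, without advancing time (a new reading comes with each control period).
- cams.grab_frame(name): name is "scene" or "top"; returns a dict with "image" (400x640x3 uint8, red, green, blue), "fx", "fy", "cx", "cy" (pixels), "position" and "orientation" of the camera in the world. Camera axes: x right, y down, z forward; pixel columns grow to the right and rows downward; lengths in mm; the calibration is good to about 2 mm. A picture is of the moment at which its call begins. There is no depth.
- sign_off(): hands the job in; it is judged then, once.
The state is a dict: "clock": time; "qpos": joint angles; "qvel": joint speeds; "joint_efforts": joint torques, N m; "eef_pos": TCP position; "tcp_rot": TCP orientation; "contact_force": force on the tool from outside, world axes, zero at the start; "wrist_torque": the same for the moment, N m; "opening": opening from 0.0 (shut) to 1.0 (fully open); "grasp_force": force on a finger pad.
Only numpy, scipy, OpenCV 4.12 (cv2) and the standard library are available. Lean on these libraries where they do the work, as an engineer would, in place of code of your own. Each camera call takes 0.05 s, during which the arm holds its last target. There are 200 camera calls.

## Working session

There is one attempt and no reset: what is moved stays moved. The work goes in short steps, Python scripts to look and compute and a shell command to move; the robot and the scene stay as the last step left them, time stands still between calls to the robot, and variables do not carry over. Pictures are saved under pics/ and viewed, at most 18 in all, crops included, and the job is handed in when it is done.

```bash
ls; mkdir -p pics
python3 - <<'E'
from rig import r,cams
import cv2
for n in("scene","top"):
    f=cams.grab_frame(n); cv2.imwrite(f"pics/{n}0.png",f["image"][:,:,::-1])
    print(n,{k:v for k,v in f.items() if k!="image"})
print(r.finger_overhang,r.sense())
E
```

```text
pics
scene {'fx': 497.52527134668486, 'fy': 497.52527134668486, 'cx': 320.9955263802362, 'cy': 197.8366437900647, 'position': array([1198.77945782, -248.01859622, 1052.93069571]), 'orientation': array([-2.46811964, -0.01741232,  1.30502527])}
top {'fx': 426.369150065726, 'fy': 426.369150065726, 'cx': 316.9752699525335, 'cy': 196.08758008425033, 'position': array([ 336.47893496,   -4.30363735, 1085.12300262]), 'orientation': array([-3.06005293,  0.00944243, -1.58583899])}
19.0 {'clock': 0.1, 'qpos': array([ 1.22560934e+00,  3.53587022e-01,  1.63404342e+00,  4.27532599e-05,
        1.15521323e+00, -2.39275693e-03]), 'qvel': array([ 0.00119203, -0.00224762, -0.00357135,  0.00012996,  0.00065511,
       -0.00025125]), 'joint_efforts': array([ 8.81279029e-04, -6.06364703e+01, -3.42825973e+01,  2.29129228e-04,
        4.06912324e-03, -2.06117687e-05]), 'eef_pos': array([209.92385321, 588.26732745, 249.638659  ]), 'tcp_rot': array([-3.14034173e+00, -4.20857874e-05,  2.79878111e+00]), 'contact_force': array([ 0.39909001,  0.47075734, -0.16077024]), 'wrist_torque': array([-0.02869613,  0.00187392, -0.00875764]), 'grasp_force': 0.0, 'opening': 1.0003094034336208}
```

View pics/scene0.png

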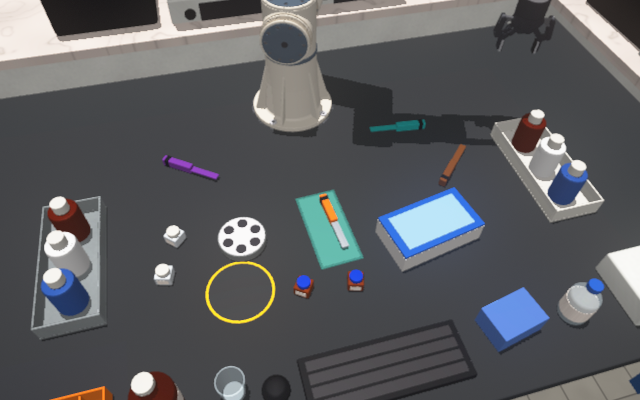

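View pics/top0.png

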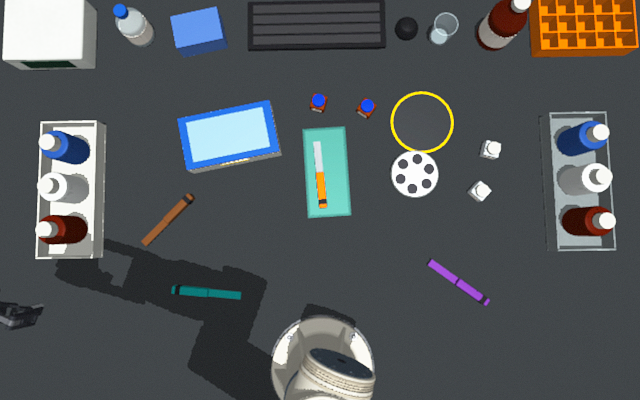

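Blue-capped jars appear at top (318,102) and (367,107), white-capped at (491,149) and (480,190). The tray is at (414,173), the ring at (422,122), the orange pry at (320,190) on the mat at (327,172), and the case at (229,136). The teal, purple and brown tools are the wrong colour, so the orange one on the green mat is the one meant. I'll confirm that in a crop.

```bash
cat > h.py <<'E'
from rig import r,cams
import cv2, numpy as np
from scipy.spatial.transform import Rotation as R
def ray(f,uv,z):
    d=R.from_euler('xyz',f["orientation"]).apply([(uv[0]-f["cx"])/f["fx"],(uv[1]-f["cy"])/f["fy"],1])
    p=np.array(f["position"]); return p+d*(z-p[2])/d[2]
def proj(f,p):
    c=R.from_euler('xyz',f["orientation"]).inv().apply(np.array(p)-f["position"]); return c[...,:2]/c[...,2:]*f["fx"]+[f["cx"],f["cy"]]
def crop(f,x,y,w,h,s,name): cv2.imwrite(name,cv2.resize(f["image"][y:y+h,x:x+w,::-1],None,fx=s,fy=s,interpolation=cv2.INTER_CUBIC))
def to_tool(dp):  # world shift mm -> tool axes m
    return np.round(R.from_euler('xyz',r.sense()["tcp_rot"]).inv().apply(dp)/1000,4)
E
python3 - <<'E'
from h import *
f=cams.grab_frame("top"); crop(f,170,80,200,150,4,"pics/c1.png")
g=cams.grab_frame("scene"); crop(g,280,170,220,150,3.6,"pics/c2.png")
for n,im in (("top",f),("scene",g)):
    hsv=cv2.cvtColor(im["image"],cv2.COLOR_RGB2HSV)
    def cen(lo,hi,box):
        m=cv2.inRange(hsv,lo,hi); k=np.zeros_like(m); x,y,w,h=box; k[y:y+h,x:x+w]=m[y:y+h,x:x+w]
        return cv2.minAreaRect(cv2.findNonZero(k)), cv2.countNonZero(k)
    ring=cen((22,120,120),(35,255,255),(380,80,90,90) if n=="top" else (195,250,90,80))[0]
    mat=cen((75,60,60),(92,255,255),(295,120,60,105) if n=="top" else (285,180,85,95))[0]
    print(n,"ring",ring,ray(im,ring[0],0).round(0)); print("mat",mat,ray(im,mat[0],0).round(0), [ray(im,c,0).round(0)[:2].tolist() for c in cv2.boxPoints(mat)])
E
```

```text
top ring ((421.5, 121.5), (61.0, 63.0), 90.0) [ 614. -268.    0.]
mat ((326.2478332519531, 171.71681213378906), (90.33280181884766, 44.4346923828125), 86.18592071533203) [488. -20.   0.] [[602.0, 43.0], [608.0, -72.0], [375.0, -82.0], [369.0, 31.0]]
scene ring ((239.9000244140625, 291.79998779296875), (61.26826095581055, 70.65974426269531), 63.43495178222656) [ 617. -268.    0.]
mat ((328.9445495605469, 228.15020751953125), (79.43079376220703, 44.525699615478516), 69.67686462402344) [495. -16.   0.] [[377.0, -80.0], [353.0, 44.0], [602.0, 43.0], [618.0, -69.0]]
```

View pics/c1.png

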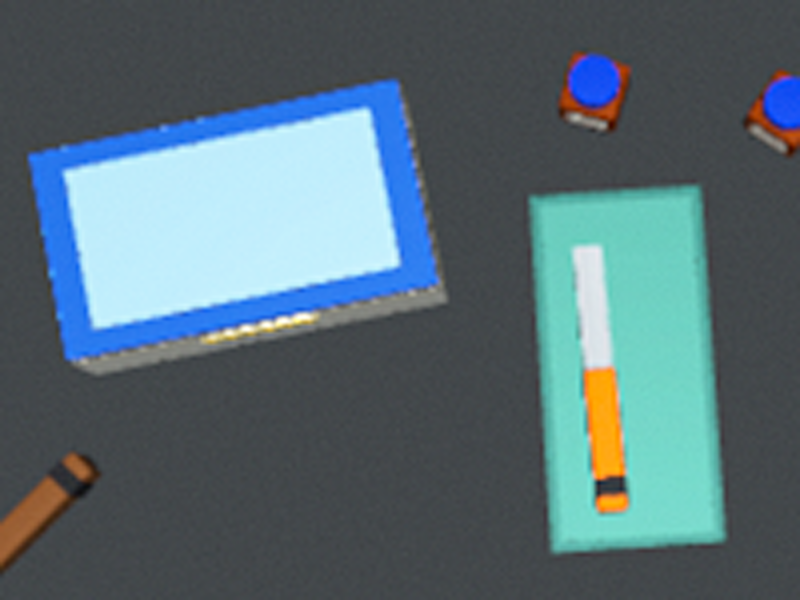

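View pics/c2.png

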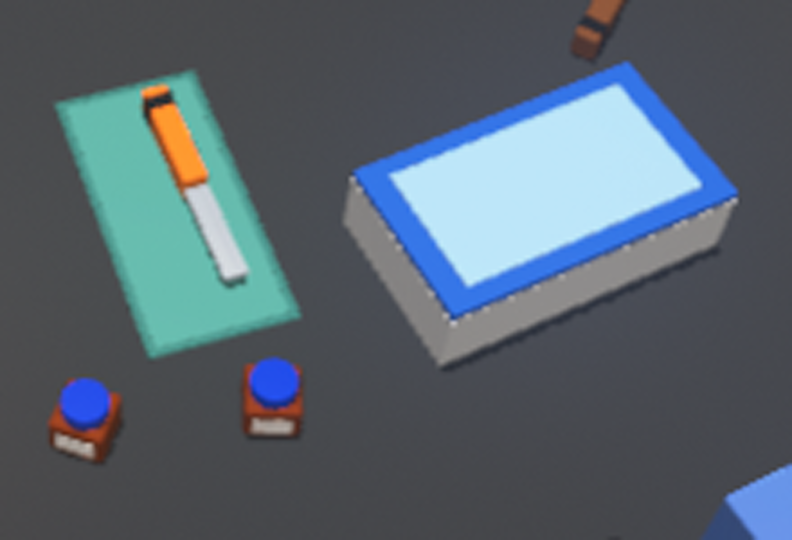

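The crops show the yellow notch bar on the case's near (robot) side at c1 (265,327). The orange-handled tool with the steel blade lies on the mat, from tip (586,246) to handle end (613,513). Next I'll compute poses.

Run:
```python
from h import *
f=cams.grab_frame("top"); g=cams.grab_frame("scene")
c1=lambda u,v:(170+(u+.5)/4-.5,80+(v+.5)/4-.5); c2=lambda u,v:(280+(u+.5)/3.6-.5,170+(v+.5)/3.6-.5)
for nm,pts in (("top",[ray(f,c1(*p),63.5) for p in((30,154),(400,80),(440,285),(70,360))]),("sc",[ray(g,c2(*p),63.5) for p in((738,195),(455,318),(354,174),(628,63))])):
    P=np.array(pts); print("lid",nm,P[:,:2].round(0).tolist(),P.mean(0).round(1), "sides",[np.linalg.norm(P[i]-P[i-1]).round() for i in range(4)])
    for i,j in((0,1),(3,2)): d=P[i]-P[j]; print(" yaw y-axis",np.degrees(np.arctan2(d[1],d[0])).round(1))
for nm,im,c,pp in(("top",f,c1,[(587,246),(600,369),(612,512)]),("sc",g,c2,[(233,279),(194,185),(156,88)])):
    t=ray(im,c(*pp[0]),13.5);a=ray(im,c(*pp[1]),24);b=ray(im,c(*pp[2]),24)
    print("pry",nm,t[:2].round(),a[:2].round(),b[:2].round(),"yaw",np.degrees(np.arctan2(*(t-b)[[1,0]])).round(1))
for nm,im in(("top",f),("sc",g)):
    hsv=cv2.cvtColor(im["image"],cv2.COLOR_RGB2HSV)
    m=cv2.inRange(hsv,(112,200,120),(128,255,255)); n,_,st,ce=cv2.connectedComponentsWithStats(m)
    for i in range(1,n):
        if st[i,4]>40: print("blue",nm,ce[i].round(1),st[i,4],ray(im,ce[i],42)[:2].round())
    m=cv2.inRange(hsv,(0,0,150),(180,60,255)); n,_,st,ce=cv2.connectedComponentsWithStats(m)
    for i in range(1,n):
        if st[i,4]>60:
            x,y,w,h,_a=st[i]; print("white",nm,st[i].tolist(),ray(im,(x+w/2-.5,y+h/2-.5),24)[:2].round())
```

```text
lid top [[617.0, 344.0], [659.0, 117.0], [532.0, 93.0], [489.0, 318.0]] [574.3 217.8  63.5] sides [np.float64(130.0), np.float64(231.0), np.float64(130.0), np.float64(229.0)]
 yaw y-axis 100.5
 yaw y-axis 100.6
lid sc [[621.0, 345.0], [664.0, 121.0], [538.0, 96.0], [493.0, 321.0]] [578.9 220.5  63.5] sides [np.float64(129.0), np.float64(228.0), np.float64(128.0), np.float64(230.0)]
 yaw y-axis 100.9
 yaw y-axis 101.2
pry top [565.   4.] [484.  -3.] [394.  -9.] yaw 4.4
pry sc [569.   2.] [492.  -4.] [400.  -7.] yaw 3.0
blue top [318.   99.9] 108 [663.  -2.]
blue top [366.5 105.5] 108 [ 647. -123.]
white top [2, 0, 82, 61, 4829] [867. 710.]
white top [514, 0, 17, 10, 140] [ 911. -532.]
white top [116, 8, 32, 36, 654] [875. 479.]
white top [431, 12, 28, 32, 292] [ 853. -330.]
white top [193, 108, 76, 53, 1430] [585. 221.]
white top [215, 110, 37, 11, 68] [633. 215.]
white top [550, 111, 66, 138, 3200] [ 454. -657.]
white top [593, 114, 17, 27, 236] [ 586. -712.]
white top [35, 120, 62, 139, 4148] [451. 636.]
white top [313, 141, 11, 31, 227] [525.   0.]
white top [483, 140, 18, 18, 239]
[... 460 characters left out ...]
1152.]
white sc [372, 17, 13, 13, 70] [-333.  406.]
white sc [253, 89, 79, 41, 1018] [ 51. -10.]
white sc [531, 109, 14, 10, 105] [256. 722.]
white sc [501, 127, 103, 85, 1717] [473. 640.]
white sc [45, 196, 21, 14, 178] [ 254. -688.]
white sc [32, 196, 68, 134, 1493] [ 449. -654.]
white sc [218, 217, 48, 39, 1109] [ 479. -238.]
white sc [331, 221, 18, 27, 206] [534.  -1.]
white sc [43, 225, 33, 59, 1026] [ 421. -670.]
white sc [163, 225, 21, 21, 235] [ 433. -402.]
white sc [607, 245, 33, 55, 962] [811. 626.]
white sc [154, 264, 19, 20, 278] [ 538. -434.]
white sc [566, 283, 36, 39, 900] [856. 487.]
white sc [214, 366, 31, 34, 439] [ 828. -323.]
white sc [131, 372, 23, 22, 399] [ 783. -493.]
```

```bash
cat > to.py <<'E'
# usage: to.py x,y,z,yawdeg[,pitchdeg] ... ; chain of targets, each relative to the one before (first: measured pose)
import sys; from h import *
s=r.sense(); p=s["eef_pos"]; q=R.from_euler('xyz',s["tcp_rot"])
print("now",p.round(1),np.degrees(s["tcp_rot"]).round(1),"F",s["contact_force"].round(1),"open",round(s["opening"],2),"t",s["clock"])
for a in sys.argv[1:]:
    v=[float(t) for t in a.split(",")]+[0]
    q2=R.from_euler('z',v[3],degrees=True)*R.from_euler('y',v[4],degrees=True)*R.from_euler('x',180,degrees=True)
    print((q.inv().apply(np.array(v[:3])-p)/1000).round(4).tolist(),(q.inv()*q2).as_rotvec().round(3).tolist()); p,q=np.array(v[:3]),q2
E
python3 to.py 442,-5,150,183.7 442,-5,60,183.7
```

```text
now [210.  588.5 250.1] [-180.    -0.   160.4] F [ 0.9 -0.2  0.2] open 1.0 t 0.3
[-0.418, -0.481, 0.1002] [-0.0, -0.0, -0.407]
[0.0, -0.0, 0.09] [0.0, 0.0, 0.0]
```

```bash
A='[[-0.035,-0.04,0,0,0,0,0],[-0.07,-0.08,0,0,0,0,0],[-0.105,-0.12,0,0,0,0,0],[-0.14,-0.16,0,0,0,0,0],[-0.14,-0.16,0,0,0,0,0]]' >/dev/null
python3 -m crank '[[-0.03,-0.034,0,0,0,0,0],[-0.06,-0.07,0,0,0,0,0],[-0.09,-0.104,0,0,0,0,0],[-0.12,-0.138,0,0,0,0,0],[-0.15,-0.172,0,0,0,0,0]]'
python3 -m crank '[[-0.03,-0.034,0,0,0,0,0],[-0.06,-0.07,0,0,0,0,0],[-0.09,-0.104,0,0,0,0,0],[-0.12,-0.138,0,0,0,0,0],[-0.15,-0.172,0,0,0,0,0]]'
python3 -m crank '[[-0.03,-0.034,0.01,0,0,-0.1,0],[-0.06,-0.07,0.03,0,0,-0.2,0],[-0.09,-0.104,0.05,0,0,-0.3,0],[-0.118,-0.137,0.07,0,0,-0.407,0],[-0.118,-0.137,0.07,0,0,-0.407,0]]'
python3 to.py 442,-5,100,183.7 442,-5,14,183.7
python3 - <<'E'
from h import *
f=cams.grab_frame("top"); crop(f,240,60,200,150,4,"pics/c3.png")
E
```

```text
clock: 0.8
eef_pos: [293.8, 374.6, 250.3]
tcp_rot: [3.141, 0.0, 2.799]
contact_force: [1.6, 0.1, 0.1]
opening: 1.0
grasp_force: 0.0
clock: 1.3
eef_pos: [377.3, 162.1, 250.6]
tcp_rot: [3.141, 0.001, 2.799]
contact_force: [0.6, 0.3, -0.2]
opening: 0.998
grasp_force: 0.0
clock: 1.8
eef_pos: [442.3, -8.9, 178.4]
tcp_rot: [-3.141, -0.002, -3.077]
contact_force: [0.1, 1.4, -0.1]
opening: 1.004
grasp_force: 0.0
now [442.3  -8.9 178.4] [-1.800e+02 -1.000e-01 -1.763e+02] F [ 0.1  1.4 -0.1] open 1.0 t 1.8
[-0.0001, 0.0039, 0.0784] [-0.001, -0.002, 0.0]
[0.0, -0.0, 0.086] [0.0, 0.0, 0.0]
```

View pics/c3.png

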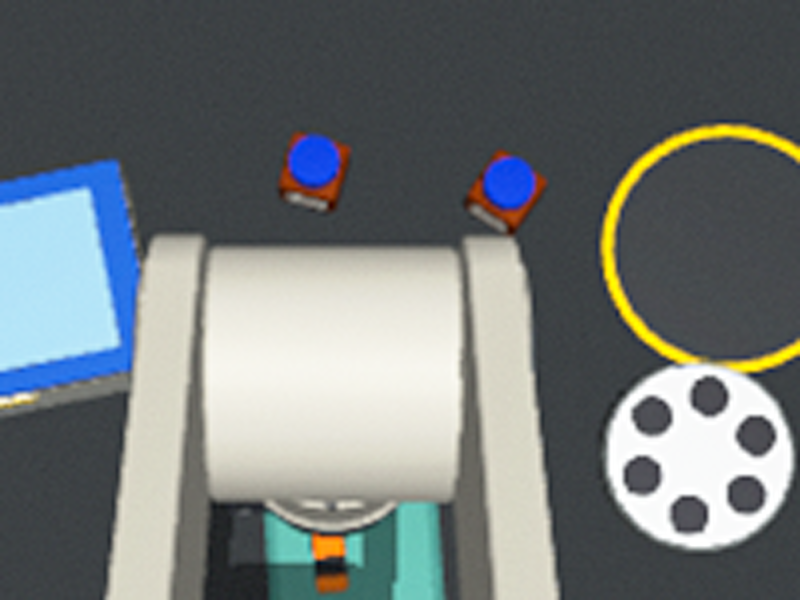

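Crop c3: the arm hides most of the pry; its handle end shows at (331,583), where expected. The jars are at (314,165) and (508,188), with the tray and ring unchanged. Now I'll descend and grip.

```bash
python3 -m crank '[[0,0.004,0.04,0,0,0,0],[0,0.004,0.08,0,0,0,0],[0,0.004,0.11,0,0,0,0],[0,0.004,0.14,0,0,0,0],[0,0.004,0.156,0,0,0,0]]'
python3 -m crank '[[0,0,0,0,0,0,1],[0,0,0,0,0,0,1],[0,0,0,0,0,0,1],[0,0,0,0,0,0,1],[0,0,0,0,0,0,1]]' 80
python3 -m crank '[[0,0,0,0,0,0,1],[0,0,0,0,0,0,1],[0,0,0,0,0,0,1],[0,0,0,0,0,0,1],[0,0,0,0,0,0,1]]'
python3 -m crank '[[0,0,-0.02,0,0,0,1],[0,0,-0.04,0,0,0,1],[0,0,-0.06,0,0,0,1],[0,0,-0.08,0,0,0,1],[0,0,-0.08,0,0,0,1]]'
python3 - <<'E'
from h import *
f=cams.grab_frame("scene"); crop(f,270,130,200,150,4,"pics/c4.png")
E
```

```text
clock: 2.35
eef_pos: [440.9, 0.2, 22.8]
tcp_rot: [3.141, -0.002, -3.078]
contact_force: [0.3, -1.0, 0.2]
opening: 1.001
grasp_force: 0.0
clock: 2.85
eef_pos: [442.6, -0.8, 25.6]
tcp_rot: [-3.142, 0.002, -3.078]
contact_force: [-0.3, 0.9, 7.0]
opening: 0.216
grasp_force: 78.1
clock: 3.35
eef_pos: [442.6, -0.8, 25.6]
tcp_rot: [3.142, 0.002, -3.078]
contact_force: [-2.2, 0.9, 13.2]
opening: 0.212
grasp_force: 78.8
clock: 3.85
eef_pos: [443.5, -0.9, 106.8]
tcp_rot: [-3.141, 0.005, -3.078]
contact_force: [-0.4, -0.1, -0.8]
opening: 0.208
grasp_force: 78.7
```

View pics/c4.png

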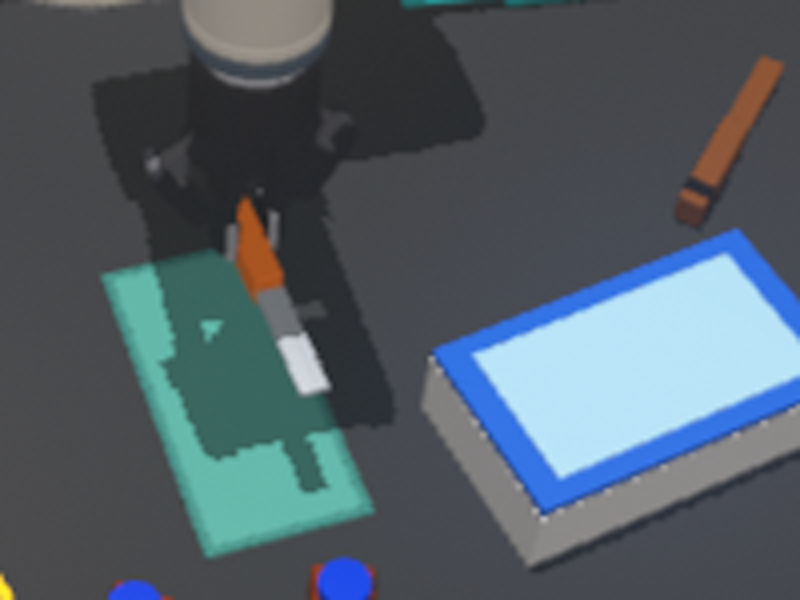

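Crop c4: the tool is gripped squarely, with the blade tip at about (312,390). I'll check the tip's height against the projection and plan the approach.

```bash
python3 - <<'E'
from h import *
g=cams.grab_frame("scene"); s=r.sense(); p=s["eef_pos"]; y=s["tcp_rot"][2]+np.pi; u=np.array([np.cos(y),np.sin(y),0])
print(np.degrees(y))
for dx in(-5,0,5):
  for dz in(-20,-13.6,-7): print(dx,dz,((proj(g,p+(125+dx)*u+[0,0,dz])-[270,130])*4).round(0),((proj(g,p+(45+dx)*u+[0,0,dz])-[270,130])*4).round(0))
E
python3 to.py 360,178,110,190.8 360,178,62,190.8
```

```text
3.665956367900093
-5 -20 [308. 392.] [262. 292.]
-5 -13.6 [308. 386.] [262. 285.]
-5 -7 [309. 380.] [263. 279.]
0 -20 [311. 399.] [265. 298.]
0 -13.6 [311. 393.] [265. 291.]
0 -7 [312. 386.] [266. 285.]
5 -20 [314. 406.] [267. 304.]
5 -13.6 [314. 399.] [268. 297.]
5 -7 [315. 393.] [268. 291.]
now [442.1  -0.9 104.7] [-1.800e+02  1.000e-01 -1.763e+02] F [-0.2  0.3 -0.3] open 0.21 t 3.95
[0.0705, 0.1838, -0.0055] [-0.0, 0.002, -0.125]
[0.0, -0.0, 0.048] [0.0, 0.0, 0.0]
```

```bash
python3 -m crank '[[0.016,0.04,0,0,0,-0.03,1],[0.032,0.08,0,0,0,-0.06,1],[0.048,0.12,0,0,0,-0.09,1],[0.062,0.16,0,0,0,-0.125,1],[0.07,0.184,0,0,0,-0.125,1]]'
python3 -m crank '[[0,0,0,0,0,0,1],[0,0,0.012,0,0,0,1],[0,0,0.024,0,0,0,1],[0,0,0.036,0,0,0,1],[0,0,0.043,0,0,0,1]]'
python3 -m crank '[[0,0,0,0,0,0,1],[0,0,0,0,0,0,1]]'
python3 - <<'E'
from h import *
f=cams.grab_frame("top"); crop(f,180,90,160,120,5,"pics/c5.png")
f=cams.grab_frame("scene"); crop(f,280,110,200,150,4,"pics/c6.png")
E
python3 to.py 360,178,62,190.8
```

```text
clock: 4.45
eef_pos: [358.2, 179.8, 103.4]
tcp_rot: [-3.141, -0.002, -2.95]
contact_force: [0.1, -0.1, -1.0]
opening: 0.209
grasp_force: 78.8
clock: 4.95
eef_pos: [359.6, 177.3, 59.9]
tcp_rot: [-3.141, -0.002, -2.953]
contact_force: [0.3, -0.7, -1.2]
opening: 0.214
grasp_force: 78.8
clock: 5.15
eef_pos: [360.1, 177.9, 61.1]
tcp_rot: [-3.141, -0.001, -2.953]
contact_force: [-0.9, -0.4, -0.9]
opening: 0.213
grasp_force: 78.8
now [360.4 178.2  61.6] [ 180.     0.  -169.2] F [ 0.2  0.3 -0.7] open 0.21 t 5.25
[0.0005, -0.0001, -0.0004] [0.0, 0.0, 0.0]
```

View pics/c5.png

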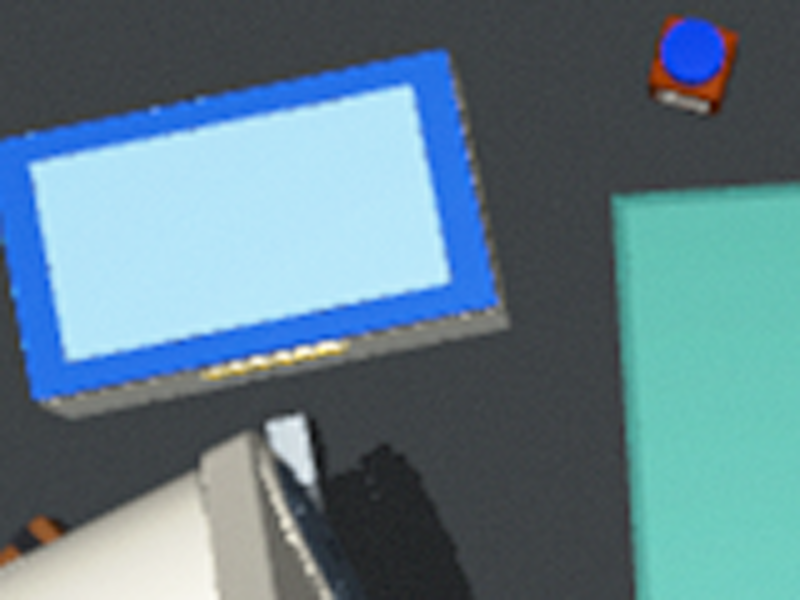

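Crop c5: the blade tip at (288,418) points at the yellow bar centre (277,362), with a gap of about 25–30 mm. Inserting slowly.

```bash
python3 -m crank '[[-0.007,0,0,0,0,0,1],[-0.014,0,0,0,0,0,1],[-0.021,0,0,0,0,0,1],[-0.028,0,0,0,0,0,1],[-0.034,0,0,0,0,0,1]]'
python3 -m crank '[[-0.005,0,0,0,0,0,1],[-0.010,0,0,0,0,0,1],[-0.015,0,0,0,0,0,1],[-0.020,0,0,0,0,0,1],[-0.020,0,0,0,0,0,1]]'
python3 to.py 360,178,62,190.8
```

```text
clock: 5.75
eef_pos: [394.5, 184.9, 61.3]
tcp_rot: [3.142, 0.0, -2.952]
contact_force: [-0.7, -0.9, 0.1]
opening: 0.209
grasp_force: 78.8
clock: 6.25
eef_pos: [414.0, 188.6, 61.3]
tcp_rot: [3.141, 0.001, -2.953]
contact_force: [-0.1, -0.1, -1.3]
opening: 0.208
grasp_force: 78.8
now [414.  188.6  61.3] [ 180.     0.  -169.2] F [-0.1 -0.1 -1.3] open 0.21 t 6.25
[0.055, -0.0003, -0.0007] [0.0, 0.001, 0.001]
```

No contact on insertion, so the blade is in about 25 mm. Levering up.

```bash
python3 -m crank '[[0,0,-0.005,0,0,0,1],[0,0,-0.010,0,0,0,1],[0,0,-0.015,0,0,0,1],[0,0,-0.020,0,0,0,1],[0,0,-0.025,0,0,0,1]]'
python3 -m crank '[[0,0,-0.005,0,0,0,1],[0,0,-0.010,0,0,0,1],[0,0,-0.015,0,0,0,1],[0,0,-0.020,0,0,0,1],[0,0,-0.020,0,0,0,1]]'
python3 - <<'E'
from h import *
f=cams.grab_frame("scene"); crop(f,300,110,200,150,4,"pics/c7.png")
E
python3 to.py 360,178,62,190.8
```

```text
clock: 6.75
eef_pos: [413.2, 188.4, 86.8]
tcp_rot: [3.142, 0.0, -2.952]
contact_force: [0.6, 0.1, -2.9]
opening: 0.211
grasp_force: 78.6
clock: 7.25
eef_pos: [413.3, 188.5, 106.9]
tcp_rot: [3.141, 0.0, -2.952]
contact_force: [-0.6, -0.3, -0.9]
opening: 0.212
grasp_force: 78.7
now [413.3 188.5 106.6] [ 180.     0.  -169.2] F [ 0.4 -0.2 -0.9] open 0.22 t 7.3
[0.0544, -0.0002, 0.0446] [0.0, 0.001, 0.001]
```

View pics/c7.png

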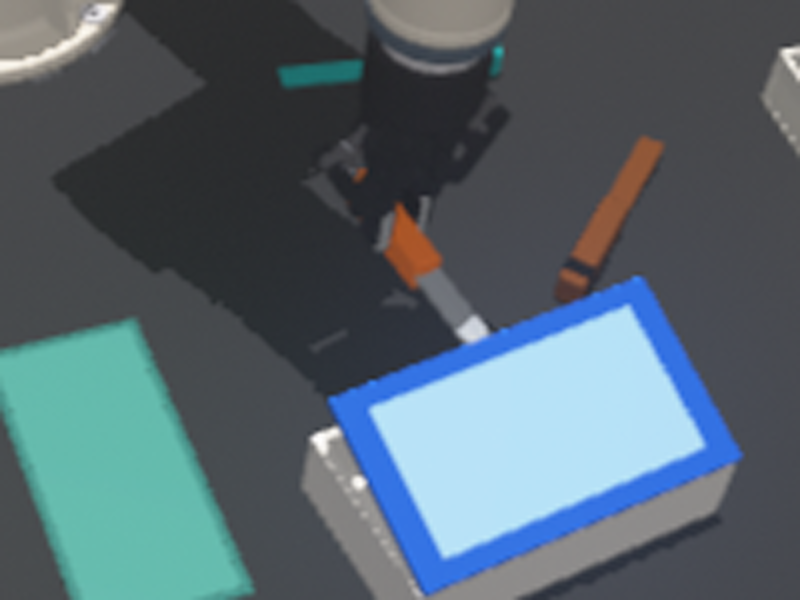

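Crop c7: the lid is levered up by the blade at (475,328), roughly 0.35 rad, and the fingers are clear of it. I'll keep raising and then push it open.

```bash
python3 -m crank '[[-0.003,0,-0.004,0,0,0,1],[-0.007,0,-0.009,0,0,0,1],[-0.010,0,-0.013,0,0,0,1],[-0.014,0,-0.017,0,0,0,1],[-0.017,0,-0.021,0,0,0,1]]'
python3 -m crank '[[-0.003,0,-0.004,0,0,0,1],[-0.007,0,-0.009,0,0,0,1],[-0.010,0,-0.013,0,0,0,1],[-0.014,0,-0.017,0,0,0,1],[-0.017,0,-0.021,0,0,0,1]]'
python3 -m crank '[[-0.006,0,0,0,0,0,1],[-0.012,0,0,0,0,0,1],[-0.018,0,0,0,0,0,1],[-0.024,0,0,0,0,0,1],[-0.030,0,0,0,0,0,1]]'
python3 -m crank '[[-0.006,0,0,0,0,0,1],[-0.012,0,0,0,0,0,1],[-0.018,0,0,0,0,0,1],[-0.024,0,0,0,0,0,1],[-0.030,0,0,0,0,0,1]]'
python3 -m crank '[[-0.004,0,0,0,0,0,1],[-0.008,0,0,0,0,0,1],[-0.010,0,0,0,0,0,1],[-0.012,0,0,0,0,0,1],[-0.012,0,0,0,0,0,1]]'
python3 - <<'E'
from h import *
f=cams.grab_frame("scene"); crop(f,300,90,200,150,4,"pics/c8.png")
E
python3 to.py 360,178,62,190.8
```

```text
clock: 7.8
eef_pos: [430.3, 191.7, 127.7]
tcp_rot: [3.142, 0.0, -2.952]
contact_force: [-2.2, -0.3, -1.4]
opening: 0.213
grasp_force: 78.7
clock: 8.3
eef_pos: [447.1, 194.9, 148.7]
tcp_rot: [3.142, 0.0, -2.952]
contact_force: [0.0, -0.6, -1.8]
opening: 0.215
grasp_force: 78.6
clock: 8.8
eef_pos: [476.5, 200.5, 148.1]
tcp_rot: [-3.142, -0.0, -2.952]
contact_force: [-1.7, -1.5, -0.3]
opening: 0.212
grasp_force: 78.7
clock: 9.3
eef_pos: [506.2, 206.2, 148.4]
tcp_rot: [3.142, 0.0, -2.952]
contact_force: [-1.8, -0.4, -0.2]
opening: 0.212
grasp_force: 78.8
clock: 9.8
eef_pos: [517.7, 208.4, 148.3]
tcp_rot: [3.142, 0.001, -2.952]
contact_force: [-0.4, -0.3, -1.2]
opening: 0.214
grasp_force: 78.8
now [517.6 208.4 148.4] [ 180.     0.  -169.2] F [ 0.4 -0.7 -1.3] open 0.21 t 9.85
[0.1606, -0.0002, 0.0863] [0.0, 0.001, 0.001]
```

View pics/c8.png

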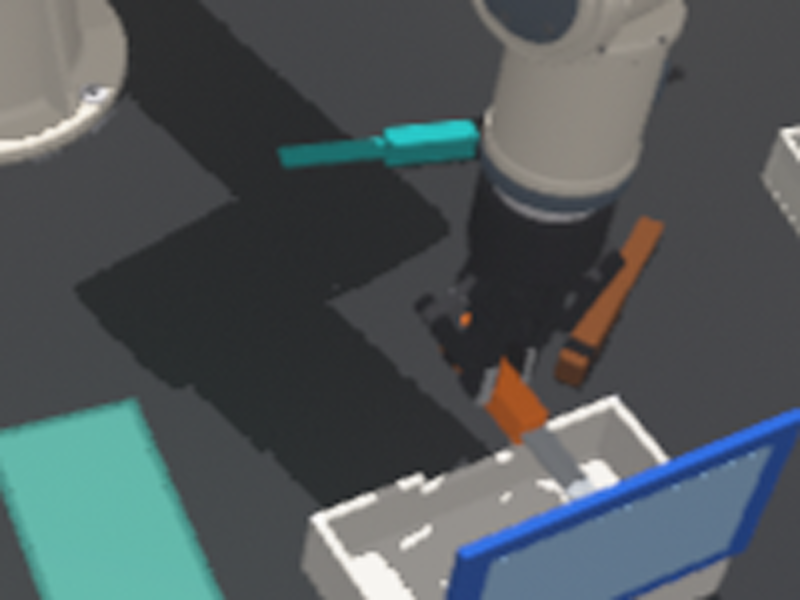

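Crop c8: the lid stands about upright, with its top edge from (460,550) to (800,415), and the case is empty. Retracting to lay the tool back on the mat.

```bash
python3 to.py 459,197,150,190.8 440,-14,120,183.2 440,-14,50,183.2 440,-14,27,183.2
```

```text
now [517.6 208.4 148.4] [ 180.     0.  -169.2] F [ 0.4 -0.7 -1.3] open 0.21 t 9.85
[0.0597, -0.0002, -0.0017] [0.0, 0.001, 0.001]
[0.0582, -0.2037, 0.03] [0.0, -0.0, 0.133]
[-0.0, -0.0, 0.07] [0.0, 0.0, 0.0]
[-0.0, -0.0, 0.023] [0.0, 0.0, 0.0]
```

```bash
python3 -m crank '[[0.015,0,0,0,0,0,1],[0.03,0,0,0,0,0,1],[0.045,0,0,0,0,0,1],[0.06,0,0,0,0,0,1],[0.06,0,0,0,0,0,1]]'
python3 -m crank '[[0.015,-0.04,0,0,0,0,1],[0.03,-0.08,0,0,0,0.03,1],[0.045,-0.12,0.01,0,0,0.06,1],[0.055,-0.16,0.02,0,0,0.1,1],[0.058,-0.2037,0.03,0,0,0.133,1]]'
python3 -m crank '[[0,0,0.02,0,0,0,1],[0,0,0.04,0,0,0,1],[0,0,0.055,0,0,0,1],[0,0,0.07,0,0,0,1],[0,0,0.07,0,0,0,1]]'
python3 to.py 440,-14,27,183.2
```

```text
clock: 10.35
eef_pos: [456.8, 196.6, 148.2]
tcp_rot: [-3.141, -0.001, -2.952]
contact_force: [0.9, -0.3, -0.4]
opening: 0.217
grasp_force: 78.8
clock: 10.85
eef_pos: [439.9, -15.4, 118.3]
tcp_rot: [-3.141, 0.001, -3.086]
contact_force: [0.6, -0.2, -0.9]
opening: 0.21
grasp_force: 78.8
clock: 11.35
eef_pos: [439.7, -14.1, 47.0]
tcp_rot: [3.141, -0.002, -3.086]
contact_force: [0.7, -0.2, -0.4]
opening: 0.21
grasp_force: 78.9
now [439.7 -14.1  47. ] [ 1.800e+02 -1.000e-01 -1.768e+02] F [ 0.7 -0.2 -0.4] open 0.21 t 11.35
[-0.0003, 0.0001, 0.02] [0.0, -0.002, 0.0]
```

```bash
python3 -m crank '[[0,0,0.006,0,0,0,1],[0,0,0.012,0,0,0,1],[0,0,0.018,0,0,0,1],[0,0,0.021,0,0,0,1],[0,0,0.021,0,0,0,1]]'
python3 -m crank '[[0,0,0,0,0,0,0.3],[0,0,0,0,0,0,0],[0,0,0,0,0,0,0],[0,0,0,0,0,0,0],[0,0,0,0,0,0,0]]'
python3 -m crank '[[0,0,-0.03,0,0,0,0],[0,0,-0.06,0,0,0,0],[0.03,0.03,-0.09,0,0,0,0],[0.06,0.07,-0.11,0,0,0,0],[0.09,0.11,-0.13,0,0,0,0]]'
cat > see.py <<'E'
from h import *
f=cams.grab_frame("top"); g=cams.grab_frame("scene")
for nm,im in(("top",f),("sc",g)):
    hsv=cv2.cvtColor(im["image"],cv2.COLOR_RGB2HSV)
    def comps(lo,hi,z,amin,box):
        m=cv2.inRange(hsv,lo,hi); m=cv2.morphologyEx(m,cv2.MORPH_OPEN,np.ones((2,2),np.uint8)); n,_,st,ce=cv2.connectedComponentsWithStats(m); o=[]
        for i in range(1,n):
            x,y,w,h,a=st[i]; q=ray(im,(x+w/2-.5,y+h/2-.5),z)[:2]
            if a>amin and box[0]<q[0]<box[1] and box[2]<q[1]<box[3]: o.append((q.round().tolist(),int(a)))
        return o
    print(nm,"caps",comps((112,200,90),(128,255,255),42,25,(250,900,-600,500)))
    print("  tray/spares",comps((0,0,150),(180,60,255),24,60,(300,720,-550,-100)))
    print("  orange",comps((8,180,100),(20,255,255),20,20,(300,720,-150,100)))
    # jar body: minAreaRect of red body+cap gives rough yaw
crop(f,280,60,200,150,4,"pics/top_now.png"); crop(g,140,150,250,180,3.2,"pics/scene_now.png"); crop(f,0,0,640,400,1.25,"pics/topfull.png")
E
python3 see.py; python3 to.py 350,-212,150,168
```

```text
clock: 11.85
eef_pos: [439.5, -13.9, 27.0]
tcp_rot: [3.142, -0.0, -3.085]
contact_force: [0.3, -0.1, -0.5]
opening: 0.212
grasp_force: 78.9
clock: 12.35
eef_pos: [439.9, -13.9, 27.4]
tcp_rot: [-3.142, 0.0, -3.085]
contact_force: [-0.2, -0.1, 0.5]
opening: 0.997
grasp_force: 0.0
clock: 12.85
eef_pos: [348.5, 84.6, 154.7]
tcp_rot: [3.141, 0.001, -3.087]
contact_force: [0.6, 1.1, 1.1]
opening: 0.999
grasp_force: 0.0
top caps [([662.0, -4.0], 110), ([644.0, -125.0], 115)]
  tray/spares [([534.0, -439.0], 226), ([474.0, -243.0], 1265), ([428.0, -405.0], 224)]
  orange [([444.0, -16.0], 198), ([395.0, -18.0], 28)]
sc caps [([671.0, -1.0], 121), ([655.0, -121.0], 121)]
  tray/spares [([482.0, -238.0], 1095), ([436.0, -398.0], 222), ([541.0, -432.0], 275)]
  orange [([454.0, -12.0], 177)]
now [346.9  86.7 155.3] [ 1.799e+02  1.000e-01 -1.766e+02] F [ 0.9 -1.1 -0.6] open 1.0 t 12.95
[0.0148, -0.2983, 0.0049] [0.001, 0.001, 0.269]
```

The pry lies at about (446,-14), on the mat. Tray is at (477.5,-239) and the ring at (615.5,-268), so the push is 141 mm along -11.9°. I'll use the open fingers as a cradle.

```bash
python3 to.py 391,-221,150,168.1 391,-221,17,168.1
```

```text
now [346.9  86.7 155.3] [ 1.799e+02  1.000e-01 -1.766e+02] F [ 0.9 -1.1 -0.6] open 1.0 t 12.95
[-0.0256, -0.3098, 0.005] [0.001, 0.001, 0.268]
[0.0, -0.0, 0.133] [0.0, 0.0, 0.0]
```

```bash
python3 -m crank '[[0,-0.035,0,0,0,0.05,0],[-0.005,-0.07,0,0,0,0.1,0],[-0.01,-0.1,0,0,0,0.15,0],[-0.013,-0.13,0,0,0,0.2,0],[-0.013,-0.155,0,0,0,0.268,0]]'
python3 to.py 391,-221,150,168.1 391,-221,17,168.1
```

```text
clock: 13.45
eef_pos: [371.7, -71.9, 153.7]
tcp_rot: [-3.141, 0.001, 2.927]
contact_force: [0.7, 0.9, 0.3]
opening: 1.003
grasp_force: 0.0
now [371.7 -71.9 153.7] [-180.     0.   167.7] F [0.7 0.9 0.3] open 1.0 t 13.45
[-0.0506, -0.1416, 0.0038] [-0.0, 0.001, -0.007]
[0.0, -0.0, 0.133] [0.0, 0.0, 0.0]
```

```bash
python3 -m crank '[[-0.014,-0.035,0,0,0,0,0],[-0.028,-0.07,0,0,0,0,0],[-0.04,-0.11,0,0,0,-0.007,0],[-0.0506,-0.1416,0,0,0,-0.007,0],[-0.0506,-0.1416,0,0,0,-0.007,0]]'
python3 -m crank '[[0,0,0.035,0,0,0,0],[0,0,0.07,0,0,0,0],[0,0,0.1,0,0,0,0],[0,0,0.12,0,0,0,0],[0,0,0.132,0,0,0,0]]'
python3 -m crank '[[0,0,0,0,0,0,0],[0,0,0,0,0,0,0]]'
python3 to.py 553.5,-255,17,168.1
```

```text
clock: 13.95
eef_pos: [391.8, -223.2, 153.8]
tcp_rot: [-3.14, 0.002, 2.934]
contact_force: [0.4, 0.4, 0.3]
opening: 1.0
grasp_force: 0.0
clock: 14.45
eef_pos: [389.8, -218.4, 20.0]
tcp_rot: [3.141, -0.003, 2.937]
contact_force: [0.1, 0.5, -0.1]
opening: 0.998
grasp_force: 0.0
clock: 14.65
eef_pos: [391.0, -219.1, 22.1]
tcp_rot: [-3.142, 0.0, 2.937]
contact_force: [0.2, 0.3, -0.4]
opening: 1.005
grasp_force: 0.0
now [ 391.  -219.1   22.1] [-180.     0.   168.3] F [ 0.2  0.3 -0.4] open 1.0 t 14.65
[-0.1664, -0.0021, 0.0051] [-0.0, 0.0, 0.003]
```

```bash
python3 -m crank '[[-0.008,-0.001,0.002,0,0,0,0],[-0.016,-0.002,0.004,0,0,0,0],[-0.024,-0.002,0.004,0,0,0,0],[-0.032,-0.002,0.004,0,0,0,0],[-0.04,-0.002,0.004,0,0,0,0]]'
python3 -m crank '[[-0.008,0,0,0,0,0,0],[-0.016,0,0,0,0,0,0],[-0.024,0,0,0,0,0,0],[-0.032,0,0,0,0,0,0],[-0.04,0,0,0,0,0,0]]'
python3 -m crank '[[-0.008,0,0,0,0,0,0],[-0.016,0,0,0,0,0,0],[-0.024,0,0,0,0,0,0],[-0.032,0,0,0,0,0,0],[-0.04,0,0,0,0,0,0]]'
python3 -m crank '[[-0.008,0,0,0,0,0,0],[-0.016,0,0,0,0,0,0],[-0.024,0,0,0,0,0,0],[-0.032,0,0,0,0,0,0],[-0.04,0,0,0,0,0,0]]'
python3 -m crank '[[-0.005,0,0,0,0,0,0],[-0.006,0,0,0,0,0,0],[-0.006,0,0,0,0,0,0]]'
python3 see.py; python3 to.py 553.5,-255,17,168.1
```

```text
clock: 15.15
eef_pos: [430.0, -229.2, 17.8]
tcp_rot: [3.141, -0.001, 2.937]
contact_force: [-3.3, 1.5, 1.3]
opening: 1.002
grasp_force: 1.6
clock: 15.65
eef_pos: [469.3, -237.4, 17.7]
tcp_rot: [3.142, -0.0, 2.937]
contact_force: [-3.0, 0.6, 2.3]
opening: 0.999
grasp_force: 1.9
clock: 16.15
eef_pos: [508.5, -245.5, 17.7]
tcp_rot: [3.142, -0.0, 2.937]
contact_force: [-2.7, 0.4, 1.6]
opening: 0.994
grasp_force: 1.8
clock: 16.65
eef_pos: [547.7, -253.7, 17.7]
tcp_rot: [-3.142, 0.0, 2.937]
contact_force: [-3.3, 1.2, 2.0]
opening: 0.997
grasp_force: 1.8
clock: 16.95
eef_pos: [553.5, -254.9, 17.7]
tcp_rot: [-3.141, 0.001, 2.937]
contact_force: [-0.2, -0.4, 0.5]
opening: 1.004
grasp_force: 0.1
top caps [([662.0, -4.0], 106), ([644.0, -125.0], 116)]
  tray/spares [([660.0, -391.0], 1337), ([649.0, -246.0], 67), ([595.0, -295.0], 270), ([534.0, -484.0], 101)]
  orange []
sc caps [([671.0, -1.0], 128), ([656.0, -121.0], 125)]
  tray/spares [([365.0, -272.0], 156), ([436.0, -398.0], 224), ([541.0, -432.0], 275), ([613.0, -264.0], 1000)]
  orange [([454.0, -12.0], 177)]
now [ 553.2 -254.9   17.8] [-180.     0.   168.3] F [ 0.3 -0.   1. ] open 1.0 t 17.05
[-0.0003, -0.0001, 0.0008] [-0.0, 0.001, 0.003]
```

View pics/scene_now.png

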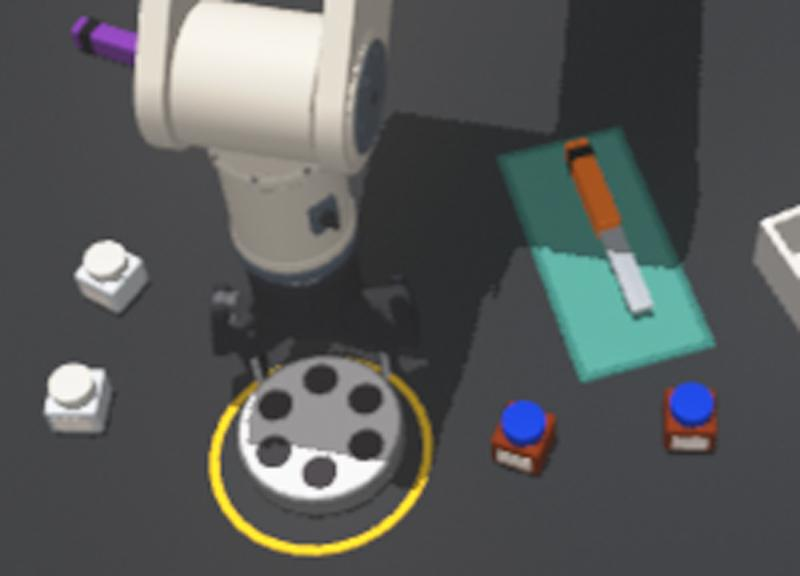

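Scene picture: the tray's top is centred at about (320,428), inside the ring centred at (321,455). The pry is on the mat, and the jars are at (523,422) and (690,403).

Run:
```python
from h import *
g=cams.grab_frame("scene"); c=lambda u,v:(140+(u+.5)/3.2-.5,150+(v+.5)/3.2-.5)
print("tray",ray(g,c(320,428),24).round(1)); print("edges",[ray(g,c(*p),24)[:2].round() for p in((320,355),(320,501),(238,428),(402,428))])
print("ring",[ray(g,c(*p),0)[:2].round(1) for p in((210,460),(432,450),(333,352),(305,554))])
```

```text
tray [ 609.1 -264.5   24. ]
edges [array([ 548., -254.]), array([ 666., -274.]), array([ 594., -322.]), array([ 624., -207.])]
ring [array([ 601.1, -346.7]), array([ 634.2, -188.4]), array([ 532.9, -244.5]), array([ 691.4, -291.4])]
```

```bash
python3 -m crank '[[-0.002,0,0,0,0,0,0],[-0.004,0,0,0,0,0,0],[-0.006,0,0,0,0,0,0],[-0.008,0,0,0,0,0,0],[-0.008,0,0,0,0,0,0]]'
python3 -m crank '[[0.015,0,0,0,0,0,0],[0.03,0,0,0,0,0,0],[0.05,0,0,0,0,0,0],[0.06,0,-0.04,0,0,0,0],[0.06,0,-0.09,0,0,0,0]]'
python3 -m crank '[[0,0,-0.04,0,0,0,0],[0,0.03,-0.08,0,0,0,0],[0,0.08,-0.1,0,0,0,0],[0,0.12,-0.1,0,0,0,0],[0,0.17,-0.1,0,0,0,0]]'
python3 see.py; python3 to.py 666,-2,100,168 666,-2,25,168
```

```text
clock: 17.6
eef_pos: [561.1, -256.5, 17.7]
tcp_rot: [-3.142, 0.0, 2.937]
contact_force: [-1.8, 0.6, 0.6]
opening: 0.996
grasp_force: 0.8
clock: 18.1
eef_pos: [499.4, -243.1, 106.6]
tcp_rot: [3.14, -0.005, 2.937]
contact_force: [0.7, -0.7, 0.3]
opening: 0.997
grasp_force: 0.0
clock: 18.6
eef_pos: [538.0, -76.8, 209.5]
tcp_rot: [3.141, 0.004, 2.936]
contact_force: [0.6, -0.7, -0.1]
opening: 1.001
grasp_force: 0.0
top caps [([662.0, -1.0], 80)]
  tray/spares [([606.0, -112.0], 3990), ([354.0, -121.0], 33588), ([534.0, -439.0], 220), ([428.0, -405.0], 218)]
  orange []
sc caps [([671.0, -1.0], 129), ([655.0, -121.0], 118)]
  tray/spares [([434.0, -398.0], 211), ([541.0, -432.0], 269), ([619.0, -265.0], 1345)]
  orange [([454.0, -12.0], 177)]
now [538.2 -73.  208.5] [1.799e+02 1.000e-01 1.685e+02] F [-0.3 -0.5  0.1] open 1.0 t 18.7
[-0.1108, 0.0948, 0.109] [0.002, 0.003, 0.009]
[0.0, -0.0, 0.075] [0.0, 0.0, 0.0]
```

View pics/top_now.png

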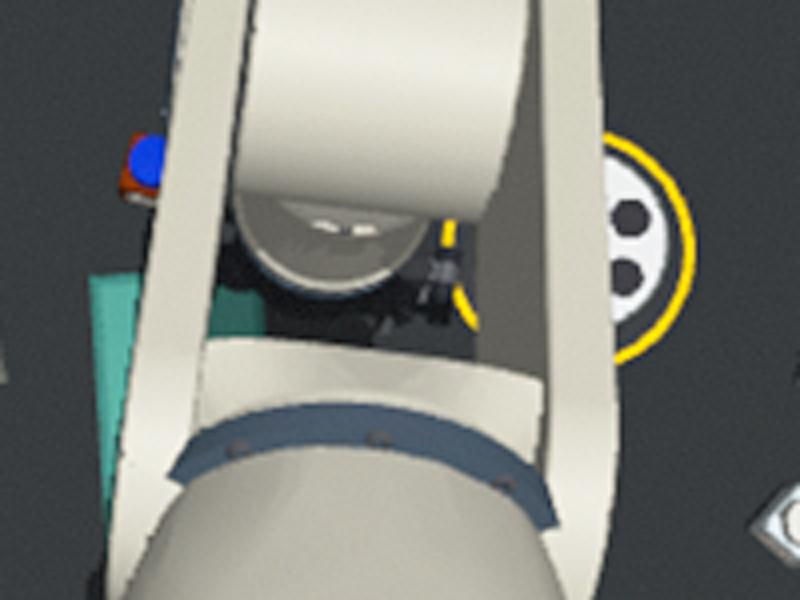

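Top picture: the arm hides the middle; the tray shows inside the ring on the right, and jar A's cap at (150,160) hasn't moved. Grasping jar A.

```bash
python3 -m crank '[[-0.03,0.03,0,0,0,0,0],[-0.06,0.055,0.03,0,0,0,0],[-0.085,0.075,0.06,0,0,0,0],[-0.111,0.095,0.09,0,0,0.009,0],[-0.111,0.095,0.109,0,0,0.009,0]]'
python3 -m crank '[[0,0,0,0,0,0,0],[0,0,0.025,0,0,0,0],[0,0,0.05,0,0,0,0],[0,0,0.074,0,0,0,0],[0,0,0.074,0,0,0,0]]'
python3 to.py 666,-2,25,168
python3 -m crank '[[0,0,0,0,0,0,1],[0,0,0,0,0,0,1],[0,0,0,0,0,0,1],[0,0,0,0,0,0,1],[0,0,0,0,0,0,1]]' 40
python3 -m crank '[[0,0,-0.01,0,0,0,1],[0,0,-0.03,0,0,0,1],[0,0,-0.06,0,0,0,1],[0,0,-0.09,0,0,0,1],[0,0,-0.12,0,0,0,1]]'
python3 - <<'E'
from h import *
g=cams.grab_frame("scene"); crop(g,280,140,240,180,3.3,"pics/c9.png")
E
python3 to.py 566,217,150,190.8
```

```text
clock: 19.2
eef_pos: [667.7, -6.1, 96.5]
tcp_rot: [3.141, 0.002, 2.929]
contact_force: [0.4, -0.6, -0.1]
opening: 1.001
grasp_force: 0.0
clock: 19.7
eef_pos: [662.7, -8.1, 23.1]
tcp_rot: [-3.141, -0.004, 2.927]
contact_force: [-0.4, -0.4, 0.6]
opening: 0.996
grasp_force: 0.0
now [662.7  -8.1  23.1] [-180.    -0.2  167.7] F [-0.4 -0.4  0.6] open 1.0 t 19.7
[-0.0019, 0.0066, -0.0019] [-0.001, -0.004, -0.005]
clock: 20.2
eef_pos: [665.7, -7.4, 26.5]
tcp_rot: [3.141, 0.002, 2.928]
contact_force: [-0.6, -0.3, 7.3]
opening: 0.437
grasp_force: 41.1
clock: 20.7
eef_pos: [664.5, -7.3, 146.7]
tcp_rot: [3.142, 0.0, 2.928]
contact_force: [1.1, -0.6, -1.4]
opening: 0.432
grasp_force: 40.1
now [667.2  -7.3 152.2] [179.9   0.4 167.8] F [2.6 0.6 3. ] open 0.43 t 20.75
[0.1465, 0.1977, 0.0014] [-0.0, 0.007, -0.402]
```

View pics/c9.png

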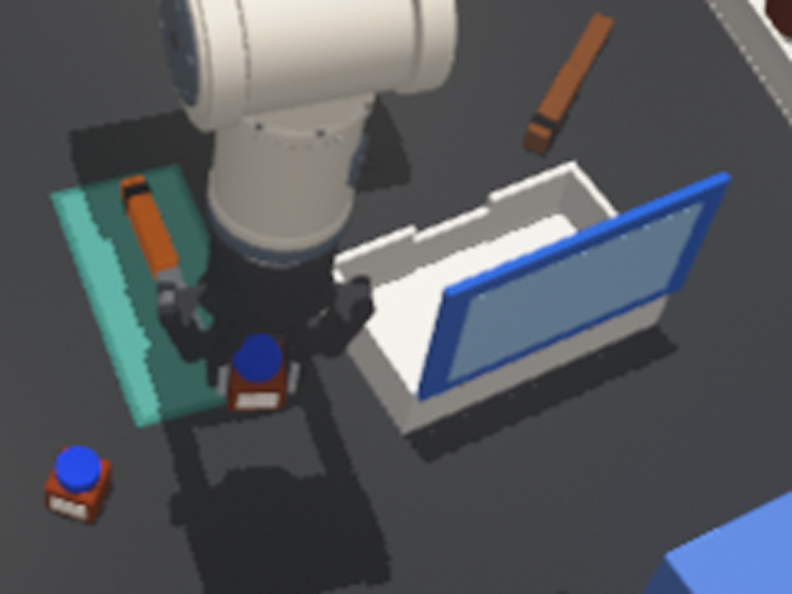

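Crop c9: jar A is held squarely and upright at (258,372), and the open case is ahead with the lid upright. Moving around the front to the far half of the case.

```bash
python3 to.py 570,60,150,190.8 556.3,261,150,190.8 556.3,261,33,190.8
```

```text
now [667.2  -7.3 152.2] [179.9   0.4 167.8] F [2.6 0.6 3. ] open 0.43 t 20.75
[0.1093, 0.0452, 0.0014] [-0.0, 0.007, -0.402]
[-0.0242, 0.2, 0.0] [0.0, 0.0, 0.0]
[0.0, -0.0, 0.117] [0.0, 0.0, 0.0]
```

```bash
python3 -m crank '[[0.025,0.01,0,0,0,-0.08,1],[0.05,0.02,0,0,0,-0.18,1],[0.08,0.035,0,0,0,-0.29,1],[0.109,0.045,0,0,0,-0.402,1],[0.109,0.045,0,0,0,-0.402,1]]'
python3 -m crank '[[-0.005,0.04,0,0,0,0,1],[-0.01,0.08,0,0,0,0,1],[-0.015,0.12,0,0,0,0,1],[-0.02,0.16,0,0,0,0,1],[-0.024,0.2,0,0,0,0,1]]'
python3 -m crank '[[0,0,0,0,0,0,1],[0,0,0,0,0,0,1]]'
python3 to.py 556.3,261,150,190.8 556.3,261,33,190.8
python3 - <<'E'
from h import *
g=cams.grab_frame("scene"); crop(g,330,90,200,150,4,"pics/c10.png")
E
```

```text
clock: 21.25
eef_pos: [564.2, 61.2, 145.0]
tcp_rot: [3.141, -0.003, -2.949]
contact_force: [-0.4, -0.3, -0.8]
opening: 0.438
grasp_force: 40.2
clock: 21.75
eef_pos: [554.4, 262.3, 145.4]
tcp_rot: [3.141, 0.001, -2.955]
contact_force: [0.7, 0.2, -1.0]
opening: 0.436
grasp_force: 40.3
clock: 21.95
eef_pos: [554.1, 261.4, 145.0]
tcp_rot: [-3.141, 0.001, -2.952]
contact_force: [-0.1, -0.6, -0.7]
opening: 0.437
grasp_force: 40.4
now [554.1 261.4 145. ] [-180.     0.  -169.2] F [-0.1 -0.6 -0.7] open 0.44 t 21.95
[-0.0021, -0.0008, -0.005] [-0.0, 0.001, 0.001]
[0.0, -0.0, 0.117] [0.0, 0.0, 0.0]
```

View pics/c10.png

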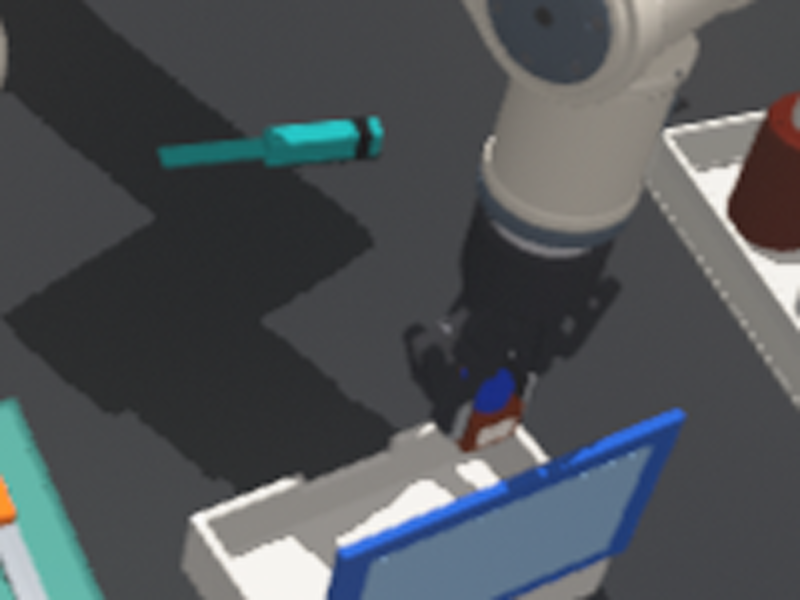

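Crop c10: the jar (490,415) hangs over the far half of the case, and the gripper is clear of the lid. Lowering it in.

```bash
python3 -m crank '[[0,0,0.025,0,0,0,1],[0,0,0.05,0,0,0,1],[0,0,0.075,0,0,0,1],[0,0,0.095,0,0,0,1],[0,0,0.105,0,0,0,1]]'
python3 -m crank '[[0,0,0.002,0,0,0,1],[0,0,0.004,0,0,0,1],[0,0,0.006,0,0,0,1],[0,0,0.007,0,0,0,1],[0,0,0.007,0,0,0,1]]'
python3 -m crank '[[0,0,0,0,0,0,0.4],[0,0,0,0,0,0,0.3],[0,0,0,0,0,0,0.25],[0,0,0,0,0,0,0.25],[0,0,0,0,0,0,0.25]]'
python3 -m crank '[[0,0,-0.02,0,0,0,0.25],[0,0,-0.05,0,0,0,0.25],[0,0,-0.08,0,0,0,0.25],[0,0,-0.11,0,0,0,0.25],[0,0,-0.13,0,0,0,0.25]]'
python3 see.py; python3 to.py 565,60,160,180 649.5,-123,120,147
```

```text
clock: 22.5
eef_pos: [553.3, 258.8, 38.1]
tcp_rot: [-3.141, -0.002, -2.955]
contact_force: [0.0, -0.3, -1.2]
opening: 0.434
grasp_force: 40.4
clock: 23.0
eef_pos: [554.1, 260.9, 33.2]
tcp_rot: [3.141, 0.001, -2.953]
contact_force: [0.2, -1.1, 0.9]
opening: 0.438
grasp_force: 40.4
clock: 23.5
eef_pos: [553.8, 260.8, 32.8]
tcp_rot: [3.142, 0.0, -2.953]
contact_force: [0.2, 0.1, 1.2]
opening: 0.753
grasp_force: 0.0
clock: 24.0
eef_pos: [554.4, 261.0, 165.0]
tcp_rot: [3.141, 0.002, -2.953]
contact_force: [-0.0, -0.9, -0.3]
opening: 0.746
grasp_force: 0.0
top caps [([644.0, -125.0], 113), ([549.0, 258.0], 111)]
  tray/spares [([609.0, -270.0], 1223), ([534.0, -439.0], 229), ([428.0, -405.0], 227)]
  orange [([444.0, -16.0], 197), ([395.0, -18.0], 28)]
sc caps [([655.0, -121.0], 116)]
  tray/spares [([436.0, -398.0], 223), ([541.0, -432.0], 275), ([619.0, -265.0], 1352)]
  orange [([454.0, -12.0], 177)]
now [555.5 261.6 165.9] [ 179.9    0.3 -169.2] F [ 0.9  0.5 -0.3] open 0.75 t 24.1
[0.0284, -0.1998, 0.0055] [0.002, 0.005, 0.188]
[-0.0845, -0.183, 0.04] [-0.0, -0.0, 0.576]
```

Jar A is in the case (cap seen at (549,258)), the tray is centred in the ring to within a few mm, and the pry and spares haven't moved. On to jar B.

```bash
python3 -m crank '[[0.005,-0.04,0,0,0,0.03,0],[0.012,-0.08,0,0,0,0.07,0],[0.018,-0.12,0,0,0,0.11,0],[0.024,-0.16,0,0,0,0.15,0],[0.028,-0.2,0,0,0,0.188,0]]'
python3 -m crank '[[-0.018,-0.038,0,0,0,0.13,0],[-0.035,-0.076,0,0,0,0.26,0],[-0.053,-0.114,0,0,0,0.4,0],[-0.07,-0.15,0.01,0,0,0.53,0],[-0.0845,-0.183,0.03,0,0,0.59,0]]'
python3 -m crank '[[0,0,0,0,0,0,0],[0,0,0,0,0,0,0]]'
python3 to.py 649.5,-123,100,146 649.5,-123,26,146
```

```text
clock: 24.6
eef_pos: [562.8, 57.5, 161.7]
tcp_rot: [-3.141, -0.002, 3.14]
contact_force: [1.4, -1.2, -0.2]
opening: 1.0
grasp_force: 0.0
clock: 25.1
eef_pos: [649.6, -126.0, 132.7]
tcp_rot: [3.141, 0.002, 2.546]
contact_force: [0.8, 0.4, -0.7]
opening: 0.997
grasp_force: 0.0
clock: 25.3
eef_pos: [647.2, -124.4, 130.8]
tcp_rot: [-3.141, -0.003, 2.551]
contact_force: [-0.1, 0.6, 0.5]
opening: 0.997
grasp_force: 0.0
now [ 647.2 -124.4  130.8] [-179.9   -0.2  146.1] F [-0.1  0.6  0.5] open 1.0 t 25.3
[-0.0012, 0.0025, 0.0308] [-0.001, -0.003, 0.003]
[0.0, -0.0, 0.074] [0.0, 0.0, 0.0]
```

```bash
python3 -m crank '[[-0.001,0.002,0.025,0,0,0,0],[-0.001,0.002,0.05,0,0,0,0],[-0.001,0.002,0.075,0,0,0,0],[-0.001,0.002,0.095,0,0,0,0],[-0.001,0.002,0.104,0,0,0,0]]'
python3 -m crank '[[0,0,0,0,0,0,1],[0,0,0,0,0,0,1],[0,0,0,0,0,0,1],[0,0,0,0,0,0,1],[0,0,0,0,0,0,1]]' 40
python3 -m crank '[[0,0,-0.01,0,0,0,1],[0,0,-0.03,0,0,0,1],[0,0,-0.06,0,0,0,1],[0,0,-0.09,0,0,0,1],[0,0,-0.12,0,0,0,1]]'
python3 see.py; python3 to.py 565,20,150,170 573,172.6,150,190.8 573,172.6,33,190.8
```

```text
clock: 25.8
eef_pos: [648.7, -121.2, 27.0]
tcp_rot: [-3.141, -0.003, 2.554]
contact_force: [0.2, 0.2, 0.7]
opening: 1.001
grasp_force: 0.0
clock: 26.3
eef_pos: [651.2, -122.9, 30.2]
tcp_rot: [3.141, 0.002, 2.552]
contact_force: [-0.2, 1.0, 7.8]
opening: 0.433
grasp_force: 41.6
clock: 26.8
eef_pos: [649.9, -122.9, 150.5]
tcp_rot: [-3.142, 0.0, 2.552]
contact_force: [0.5, 0.8, 0.8]
opening: 0.436
grasp_force: 40.7
top caps [([549.0, 257.0], 114)]
  tray/spares [([686.0, -326.0], 399), ([532.0, -444.0], 120), ([428.0, -412.0], 136)]
  orange []
sc caps [([552.0, 264.0], 52)]
  tray/spares [([434.0, -398.0], 211), ([541.0, -432.0], 269), ([619.0, -265.0], 1344)]
  orange [([463.0, -8.0], 102)]
now [ 652.7 -123.4  154. ] [179.8   0.4 146.2] F [ 0.5  0.5 -0.1] open 0.43 t 26.9
[0.1527, 0.0703, 0.0032] [0.001, 0.008, -0.415]
[0.0186, 0.1517, 0.0] [0.0, 0.0, -0.363]
[0.0, -0.0, 0.117] [0.0, 0.0, 0.0]
```

View pics/scene_now.png

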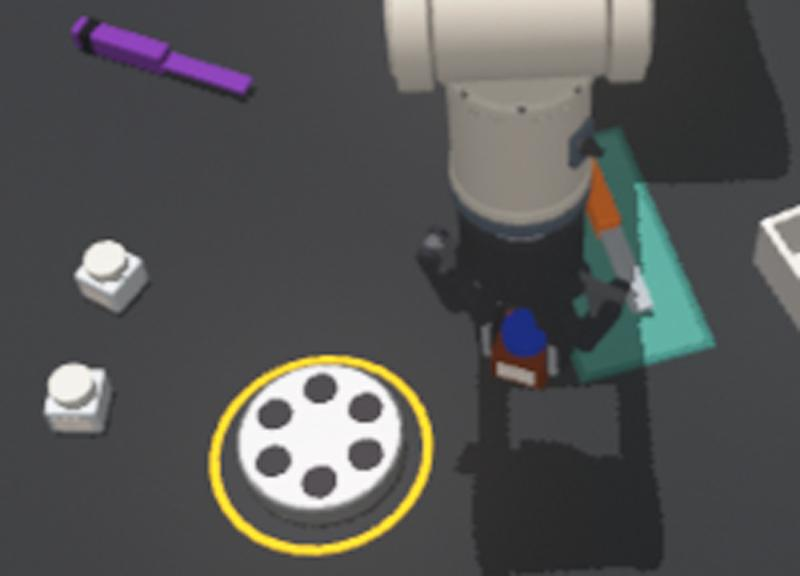

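Scene picture: the tray sits fully inside the yellow ring, and jar B is held squarely at (521,350). Carrying it to the near half of the case.

```bash
python3 -m crank '[[0.035,0.016,0,0,0,-0.1,1],[0.07,0.032,0,0,0,-0.2,1],[0.105,0.05,0,0,0,-0.3,1],[0.14,0.065,0,0,0,-0.4,1],[0.153,0.07,0,0,0,-0.415,1]]'
python3 -m crank '[[0.004,0.03,0,0,0,-0.08,1],[0.008,0.06,0,0,0,-0.16,1],[0.012,0.1,0,0,0,-0.24,1],[0.016,0.13,0,0,0,-0.32,1],[0.0186,0.152,0,0,0,-0.363,1]]'
python3 -m crank '[[0,0,0,0,0,0,1],[0,0,0,0,0,0,1]]'
python3 to.py 573,172.6,150,190.8 573,172.6,36.5,190.8
```

```text
clock: 27.4
eef_pos: [559.3, 22.6, 148.1]
tcp_rot: [3.142, -0.003, 2.971]
contact_force: [0.7, -1.3, -0.3]
opening: 0.434
grasp_force: 40.7
clock: 27.9
eef_pos: [570.2, 174.9, 148.5]
tcp_rot: [3.142, 0.0, -2.951]
contact_force: [0.3, -0.4, -1.2]
opening: 0.433
grasp_force: 40.7
clock: 28.1
eef_pos: [569.9, 173.2, 148.3]
tcp_rot: [-3.141, -0.001, -2.954]
contact_force: [-0.9, -0.1, -0.9]
opening: 0.439
grasp_force: 40.7
now [569.9 173.2 148.3] [-180.    -0.  -169.2] F [-0.9 -0.1 -0.9] open 0.44 t 28.1
[-0.0029, -0.0011, -0.0017] [-0.0, -0.001, -0.001]
[0.0, -0.0, 0.1135] [0.0, 0.0, 0.0]
```

```bash
python3 -m crank '[[-0.001,0,0.025,0,0,0,1],[-0.002,0,0.05,0,0,0,1],[-0.003,0,0.075,0,0,0,1],[-0.003,0,0.095,0,0,0,1],[-0.003,0,0.105,0,0,0,1]]'
python3 -m crank '[[0,0,0.002,0,0,0,1],[0,0,0.004,0,0,0,1],[0,0,0.006,0,0,0,1],[0,0,0.007,0,0,0,1],[0,0,0.007,0,0,0,1]]'
python3 -m crank '[[0,0,0,0,0,0,0.4],[0,0,0,0,0,0,0.3],[0,0,0,0,0,0,0.25],[0,0,0,0,0,0,0.25],[0,0,0,0,0,0,0.25]]'
python3 -m crank '[[0,0,-0.02,0,0,0,0.25],[0,0,-0.05,0,0,0,0.25],[0,0,-0.08,0,0,0,0.25],[0,0,-0.11,0,0,0,0.25],[0,0,-0.13,0,0,0,0.25]]'
python3 -m crank '[[0.03,-0.02,-0.03,0,0,0,0.5],[0.06,-0.05,-0.06,0,0,0,0.8],[0.09,-0.09,-0.08,0,0,0,1],[0.12,-0.13,-0.1,0,0,0,1],[0.12,-0.16,-0.1,0,0,0,1]]'
python3 see.py
python3 - <<'E'
from h import *
f=cams.grab_frame("top"); g=cams.grab_frame("scene")
a=cv2.resize(f["image"][70:190,170:300],None,fx=4,fy=4,interpolation=2); b=cv2.resize(g["image"][130:290,360:520],None,fx=3,fy=3,interpolation=2)
cv2.imwrite("pics/c11.png",np.hstack([a[:480,:320],b[:480]])[:,:,::-1])
cv2.imwrite("pics/c11.png",np.hstack([cv2.resize(a,(400,369)),cv2.resize(b,(369,369))])[:,:,::-1])
E
python3 to.py
```

```text
clock: 28.6
eef_pos: [572.0, 172.2, 41.9]
tcp_rot: [-3.141, -0.003, -2.956]
contact_force: [-0.9, 0.2, -1.3]
opening: 0.43
grasp_force: 40.7
clock: 29.1
eef_pos: [573.3, 174.0, 37.2]
tcp_rot: [3.142, 0.001, -2.953]
contact_force: [-0.8, 0.5, -0.9]
opening: 0.433
grasp_force: 40.7
clock: 29.6
eef_pos: [573.0, 173.9, 36.7]
tcp_rot: [-3.142, 0.0, -2.953]
contact_force: [-0.0, -0.6, 0.4]
opening: 0.751
grasp_force: 0.0
clock: 30.1
eef_pos: [573.6, 174.1, 168.9]
tcp_rot: [3.141, 0.002, -2.953]
contact_force: [-0.3, -0.1, 0.6]
opening: 0.75
grasp_force: 0.0
clock: 30.6
eef_pos: [483.3, -7.0, 268.9]
tcp_rot: [-3.141, 0.002, -2.953]
contact_force: [1.5, 0.8, 0.6]
opening: 0.003
grasp_force: 0.0
top caps [([568.0, 171.0], 109), ([549.0, 257.0], 113)]
  tray/spares [([609.0, -270.0], 1199), ([534.0, -439.0], 221), ([428.0, -405.0], 218)]
  orange [([444.0, -16.0], 193), ([395.0, -18.0], 27)]
sc caps [([552.0, 264.0], 53), ([574.0, 174.0], 65)]
  tray/spares [([436.0, -398.0], 221), ([541.0, -432.0], 275), ([619.0, -265.0], 1352)]
  orange [([454.0, -12.0], 180)]
now [485.1  -6.3 267. ] [ 180.     0.  -169.3] F [ 0.3 -0.1 -0.3] open 0.0 t 30.8
```

View pics/c11.png

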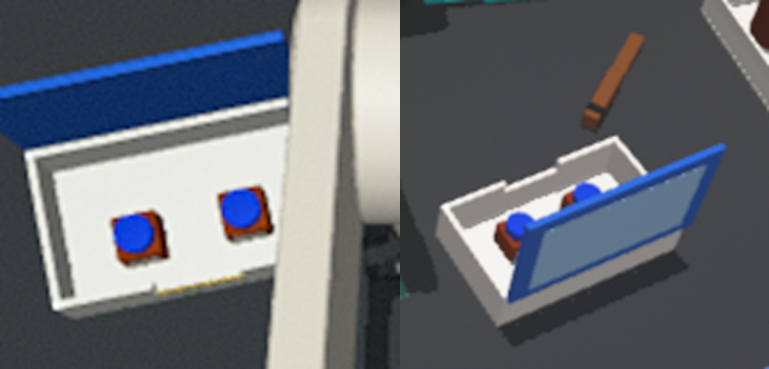

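Crop c11: both jars stand upright inside the case (left view (134,233) and (241,208)), and the lid is upright. Next I'll go over and behind the lid with the fingers shut.

```bash
python3 to.py 684.5,239.6,270,190.8 684.5,239.6,170,190.8
```

```text
now [485.1  -6.3 267. ] [ 180.     0.  -169.3] F [ 0.3 -0.1 -0.3] open 0.0 t 30.8
[-0.2415, 0.2048, -0.0028] [0.0, 0.001, -0.003]
[0.0, -0.0, 0.1] [0.0, 0.0, 0.0]
```

```bash
python3 -m crank '[[-0.03,0.025,-0.005,0,0,0,1],[-0.06,0.05,-0.01,0,0,0,1],[-0.09,0.076,-0.01,0,0,0,1],[-0.12,0.102,-0.01,0,0,0,1],[-0.15,0.128,-0.01,0,0,0,1]]'
python3 -m crank '[[-0.03,0.025,0,0,0,0,1],[-0.06,0.05,0,0,0,0,1],[-0.0915,0.077,0,0,0,-0.003,1],[-0.0915,0.077,0,0,0,-0.003,1],[-0.0915,0.077,0,0,0,-0.003,1]]'
python3 to.py 684.5,239.6,170,190.8
python3 -m crank '[[0,0,0.03,0,0,0,1],[0,0,0.06,0,0,0,1],[0,0,0.085,0,0,0,1],[0,0,0.1,0,0,0,1],[0,0,0.106,0,0,0,1]]'
python3 to.py 684.5,239.6,170,190.8
```

```text
clock: 31.3
eef_pos: [608.9, 151.1, 275.9]
tcp_rot: [3.141, -0.001, -2.952]
contact_force: [-0.1, -1.1, -0.2]
opening: -0.004
grasp_force: 0.0
clock: 31.8
eef_pos: [683.3, 242.9, 274.9]
tcp_rot: [-3.141, -0.002, -2.948]
contact_force: [0.7, 0.5, 0.1]
opening: -0.002
grasp_force: 0.0
now [683.3 242.9 274.9] [-1.800e+02 -1.000e-01 -1.689e+02] F [0.7 0.5 0.1] open -0.0 t 31.8
[-0.0008, -0.0035, 0.1049] [-0.0, -0.002, 0.005]
clock: 32.3
eef_pos: [682.7, 240.3, 169.1]
tcp_rot: [-3.141, -0.003, -2.951]
contact_force: [0.5, -1.1, 0.5]
opening: -0.001
grasp_force: 0.0
now [682.7 240.3 169.1] [-180.    -0.2 -169.1] F [ 0.5 -1.1  0.5] open -0.0 t 32.3
[-0.0016, -0.0011, -0.0009] [-0.0, -0.003, 0.003]
```

No contact, so the fingers are behind the lid. Sweeping it over along the lid's arc.

```bash
python3 -m crank '[[0.007,0,0,0,0,0,1],[0.014,0,0,0,0,0,1],[0.02,0,0,0,0,0,1],[0.027,0,0,0,0,0,1],[0.033,0,0,0,0,0,1]]'
python3 -m crank '[[0.006,0,0.001,0,0,0,1],[0.011,0,0.002,0,0,0,1],[0.017,0,0.002,0,0,0,1],[0.022,0,0.003,0,0,0,1],[0.028,0,0.004,0,0,0,1]]'
python3 -m crank '[[0.005,0,0.002,0,0,0,1],[0.011,0,0.004,0,0,0,1],[0.016,0,0.007,0,0,0,1],[0.021,0,0.009,0,0,0,1],[0.026,0,0.012,0,0,0,1]]'
python3 -m crank '[[0.004,0,0.004,0,0,0,1],[0.008,0,0.008,0,0,0,1],[0.013,0,0.011,0,0,0,1],[0.017,0,0.015,0,0,0,1],[0.021,0,0.019,0,0,0,1]]'
python3 -m crank '[[0.003,0,0.005,0,0,0,1],[0.006,0,0.01,0,0,0,1],[0.009,0,0.015,0,0,0,1],[0.012,0,0.02,0,0,0,1],[0.015,0,0.024,0,0,0,1]]'
python3 -m crank '[[0.002,0,0.005,0,0,0,1],[0.003,0,0.01,0,0,0,1],[0.005,0,0.015,0,0,0,1],[0.006,0,0.02,0,0,0,1],[0.007,0,0.024,0,0,0,1]]'
```

```text
clock: 32.8
eef_pos: [651.4, 234.6, 171.7]
tcp_rot: [3.141, 0.002, -2.95]
contact_force: [1.8, 0.7, 0.5]
opening: 0.001
grasp_force: 0.7
clock: 33.3
eef_pos: [623.7, 229.2, 166.5]
tcp_rot: [-3.142, -0.0, -2.95]
contact_force: [1.8, 0.3, 0.0]
opening: 0.0
grasp_force: 0.6
clock: 33.8
eef_pos: [598.1, 224.2, 154.5]
tcp_rot: [-3.142, -0.0, -2.95]
contact_force: [1.3, -1.0, 1.0]
opening: 0.002
grasp_force: 0.5
clock: 34.3
eef_pos: [577.6, 220.3, 135.4]
tcp_rot: [-3.142, 0.0, -2.95]
contact_force: [1.1, -0.4, 0.6]
opening: 0.002
grasp_force: 0.4
clock: 34.8
eef_pos: [563.0, 217.4, 111.2]
tcp_rot: [-3.142, 0.0, -2.95]
contact_force: [0.2, 0.5, 0.4]
opening: 0.001
grasp_force: 0.3
clock: 35.3
eef_pos: [556.2, 216.1, 87.2]
tcp_rot: [-3.142, -0.0, -2.95]
contact_force: [-0.0, -0.1, 0.9]
opening: 0.002
grasp_force: 0.3
```

```bash
python3 -m crank '[[0,0,0.001,0,0,0,1],[0,0,0.002,0,0,0,1],[0,0,0.003,0,0,0,1],[0,0,0.004,0,0,0,1],[0,0,0.004,0,0,0,1]]'
python3 -m crank '[[0,0,0.001,0,0,0,1],[0,0,0.002,0,0,0,1],[0,0,0.002,0,0,0,1]]'
```

```text
clock: 35.8
eef_pos: [556.4, 216.2, 83.7]
tcp_rot: [3.142, 0.0, -2.95]
contact_force: [0.1, -0.1, 0.3]
opening: 0.002
grasp_force: 0.0
clock: 36.1
eef_pos: [556.5, 216.2, 82.5]
tcp_rot: [3.142, 0.0, -2.95]
contact_force: [-3.4, -1.0, 8.1]
opening: 0.001
grasp_force: 4.4
```

8 N at TCP z 82.5 (63.5 lid top + 19 overhang) means the lid is down on the case. One firmer press, then retreat and check.

```bash
python3 -m crank '[[0,0,0.001,0,0,0,1],[0,0,0.001,0,0,0,1],[0,0,0.001,0,0,0,1]]'
python3 -m crank '[[0,0,-0.03,0,0,0,1],[0.02,0,-0.07,0,0,0,1],[0.05,0,-0.11,0,0,0,1],[0.08,0,-0.15,0,0,0,1],[0.12,0,-0.18,0,0,0,1]]'
python3 -m crank '[[0.02,0.03,0,0,0,0,1],[0.05,0.06,0,0,0,0,1],[0.08,0.1,0,0,0,0,1],[0.1,0.13,0,0,0,0,1],[0.1,0.13,0,0,0,0,1]]'
python3 see.py
python3 - <<'E'
from h import *
f=cams.grab_frame("top"); g=cams.grab_frame("scene")
cv2.imwrite("pics/end.png",np.vstack([f["image"][60:240,150:550],g["image"][150:330,110:510]])[:,:,::-1].repeat(1,0))
cv2.imwrite("pics/end.png",cv2.resize(cv2.imread("pics/end.png"),None,fx=1.65,fy=1.65,interpolation=2))
# lid front edge check: corners expected for shut lid
u=np.array([.9823,.1874,0]);v=np.array([-.1874,.9823,0]);c=np.array([576.5,219,63.5])
for im in(f,g): print([proj(im,c+a*65*u+b*115*v).round(1).tolist() for a in(-1,1) for b in(-1,1)])
E
```

```text
clock: 36.4
eef_pos: [556.5, 216.2, 82.3]
tcp_rot: [3.142, 0.0, -2.95]
contact_force: [-6.2, -1.9, 18.2]
opening: -0.001
grasp_force: 9.1
clock: 36.9
eef_pos: [438.7, 193.5, 263.1]
tcp_rot: [3.141, 0.003, -2.951]
contact_force: [1.1, 0.7, 1.3]
opening: 0.0
grasp_force: 0.0
clock: 37.4
eef_pos: [313.1, 304.1, 261.0]
tcp_rot: [3.14, -0.0, -2.947]
contact_force: [0.3, -0.9, 0.7]
opening: -0.002
grasp_force: 0.0
top caps []
  tray/spares [([611.0, -269.0], 1234), ([534.0, -438.0], 237), ([428.0, -405.0], 233)]
  orange [([444.0, -16.0], 197), ([395.0, -18.0], 28)]
sc caps []
  tray/spares [([436.0, -398.0], 232), ([541.0, -432.0], 276), ([619.0, -265.0], 1360)]
  orange [([454.0, -12.0], 177)]
[[279.3, 149.8], [186.3, 169.0], [269.0, 98.6], [176.9, 117.4]]
[[376.8, 216.9], [453.2, 186.6], [404.7, 257.6], [484.2, 223.2]]
```

View pics/end.png

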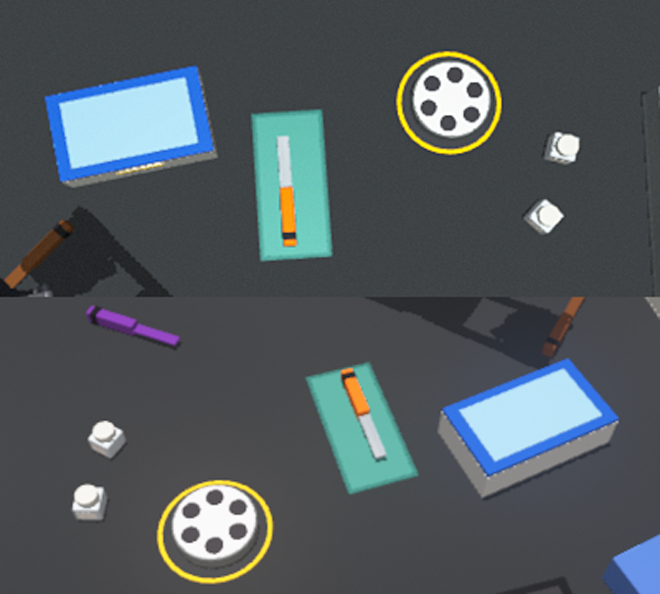

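The final picture shows the lid flat and shut at top (130,125), the pry on its mat at (287,190) and the tray inside the ring at (450,100). The spares haven't moved and the robot is clear. Handing in.

```bash
python3 -c "
from rig import sign_off; print(sign_off())"
```

```text
the job is handed in; nothing more can be done
None
```

I handed the job in at about 38 s of the 210 s allowed, and in the last pictures all of it looks done: both blue-capped jars stand in the shut case, the pry tool is on its mat, the tray is within about 5 mm of the ring's centre, and the white-capped jars are where they were (the hand-in itself returned no verdict).

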